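Swap two misplaced coin blocks and hold the cover plate over its pillars

ROBOT

A 6-joint arm with a two-finger parallel gripper is mounted at the origin on the work surface. World frame = base frame: x ahead of the robot, y to its left, z up, the work surface at z = 0. Lengths are in m, angles in degrees, forces in N, time in s.
With the tool pointing down it reaches from about 0.275 to 0.85 m from the base axis. Payload 5.2 kg.
Tool frame: the origin (TCP) lies at the very end of the fingers, on their centre line; the grasp point (between the pads) lies 19 mm behind it; z points along the fingers, y is the line along which they close (so a half turn about z gives the same grasp; the last joint's range is limited). The gripper opens to 85 mm and grips with 20 to 120 N. Pads are 22 mm wide; open, the fingers measure 114 mm over their backs; the gripper's body (76 mm by 85 mm) begins 54 mm behind the grasp point. The pads swing forward as they close: fully open they stand 13 mm farther back than shut.
Start: joints at [63.495, 14.817, 87.949, -0, 77.235, -11.62], TCP at [0.141, 0.532, 0.231] pointing down, gripper open.
Joint ranges: [-179.93, 179.93], [-52.35, 119.4], [10.71, 147.94], [-69.91, 249.91], [12.55, 155.21], [-178.61, 178.61]. Speed limits (degrees/s): [147.25, 147.25, 180, 180, 180, 180].

INTERFACE

Orientations are given as a 3x3 rotation matrix whose columns are the frame's x, y, z axes.
In Python, from rig import r gives the robot as it stands. The module is installed in compiled form; this text tells all that it offers. Calls block until the motion is done:
- r.move_to(position, orientation): joint-space move of the TCP to a pose.
- r.servo_line(position, orientation=None, max_speed=0.15, contact_N=None): straight line of the TCP; orientation=None keeps the orientation; max_speed is the mean speed in m/s. With contact_N (N) it stops when the force on the tool has changed by that much, and returns True; else False.
- r.movej(angles): joint-space move.
- r.command_gripper(opening): opening from 0.0 (shut) to 1.0 (fully open); the grip force is fixed at half the most; returns when the fingers have stopped.
- r.hold(seconds).
- r.inverse_kinematics(position, orientation): joint angles nearest the present ones, or None.
- r.get_state(): the state.
- r.capture(name): name is "scene" or "top" or "wrist"; returns a dict with "img" (384x512x3 uint8, red, green, blue), "z_map" (384x512 float32, m along the optical axis (not along the pixel's ray), 0 where there is no reading), "vfov" (degrees; the focal length in pixels is half the picture's height over the tangent of half this angle, whatever the lens; pixels are square), "cx", "cy" (the principal point, pixels), "k1" (the pictures are not rectified: a ray, as slopes to the right and down, at radius r is drawn at 1 + k1 r^2 times it, then the intrinsics apply), "xyz" and "rotation" of the camera in the world. Camera axes: x right, y up, looking along -z (the intrinsics and any distortion apply to the point x, -y, -z); pixel columns grow to the right and rows downward; lengths in m; the calibration is good to about 2 mm. A picture is of the moment at which its call begins.
A pose or a line that the arm cannot do raises r.MotionError and nothing moves.
- r.sign_off(): hands the job in; it is judged then, once.
The state is a dict: "clock": time; "joint_positions": joint angles; "qd": joint speeds; "joint_torque": joint torques, N m; "tool_pos": TCP position; "tcp_rot": TCP orientation; "ft_force": force on the tool from outside, world axes, zero at the start; "moment": the same for the moment, N m; "finger_gap": opening from 0.0 (shut) to 1.0 (fully open); "grip_force": force on a finger pad.
Only numpy, scipy, OpenCV 4.12 (cv2) and the standard library are available. Lean on these libraries where they do the work, as an engineer would, in place of code of your own. Each camera call takes 0.05 s, during which the arm holds its last target. There are 200 camera calls.

TASK

On the display board the large and the small coin block stand in each other's places: first swap them, so that the large one stands upright in the middle of the felt square at the two-pillar end and the small one in the middle of the other. Then lift the cover plate by its bar and hold it level and still about 2 cm above the pillars, the right way round (large window over the large block), with all three threaded holes showing fully through its screw holes, ready for someone to put the screws in. Finish while still holding it there, touching neither pillars nor blocks, and leave everything else where it is.

Things in the scene. Friction and masses are not known exactly. Their poses are not given: they have to be found in the camera images.
- board: wooden display board fixed to the table, 260 mm (its x) by 120 mm (its y), 15 mm thick. Origin: centre of its underside, on the table; z up. On it stand three steel pillars 18 mm across and 40 mm tall (tops 55 mm above the table), each with a 4 mm threaded hole in the middle of its top: two at the +x end (x +105, y +45 and -45 mm) and one at the -x end (x -105, y 0). Two grey 72 mm felt squares between the pillars mark the two places for the blocks.
- place_large (a point): the large block's proper place: middle of the felt square at the two-pillar end of the board (board x +55, y 0 mm), on the board's upper face, 15 mm above the table. Axes as the board's.
- place_small (a point): the small block's proper place: middle of the felt square at the one-pillar end of the board (board x -55, y 0 mm), on the board's upper face, 15 mm above the table. Axes as the board's.
- block_large_center (a point): large coin block, loose: upright dark wooden cylinder 56 mm across and 30 mm high in all, with a coin 42 mm across on top. It starts on the small block's place. Point: its centre, half-way up (15 mm above its underside).
- block_small_center (a point): small coin block, loose: upright dark wooden cylinder 36 mm across and 30 mm high in all, with a coin 24 mm across on top. It starts on the large block's place. Point: its centre, half-way up (15 mm above its underside).
- block_large: the large coin block again; origin at the centre of its underside.
- block_small: the small coin block again; origin at the centre of its underside.
- cover_grip (a point): upper part of the black lifting bar in the middle of the loose aluminium cover plate. The bar is 40 mm long (cover x), 14 mm thick (cover y) and stands 40 mm above the plate (top 45 mm above the plate's underside). Point: 30 mm above the plate's underside, in the middle of the bar; axes as the cover's. Grip the bar across its 14 mm.
- cover: loose cover plate of bare aluminium, about 0.3 kg, 240 mm (its x) by 120 mm (its y), 5 mm thick, lying flat on the table with its lifting bar up. Origin: centre of its underside; z up. A round window 62 mm across at x +55 mm and one 42 mm across at x -55 mm; three 14 mm screw holes in the same pattern as the pillars: two at the large-window end, one at the small-window end. It fits the board only one way round, its x axis along the board's x axis.
- pad: cork pad fixed to the table, 90 x 90 mm, 4 mm thick, between the board and the cover; empty, handy for parking a block. Origin: centre of its underside, on the table.
- thread0 (a point): threaded hole in the top of pillar 0, at the two-pillar end, +y side of the board (board x +105, y +45 mm), 55 mm above the table; belongs under hole0.
- hole0 (a point): screw hole 0 of the cover, 14 mm across, at the two-hole end, +y side (cover x +105, y +45 mm), at the plate's underside.
- thread1 (a point): threaded hole in the top of pillar 1, at the two-pillar end, -y side of the board (board x +105, y -45 mm), 55 mm above the table; belongs under hole1.
- hole1 (a point): screw hole 1 of the cover, 14 mm across, at the two-hole end, -y side (cover x +105, y -45 mm), at the plate's underside.
- thread2 (a point): threaded hole in the top of pillar 2, alone at the one-pillar end, on the centre line of the board (board x -105, y +0 mm), 55 mm above the table; belongs under hole2.
- hole2 (a point): screw hole 2 of the cover, 14 mm across, alone at the one-hole end, on the centre line (cover x -105, y +0 mm), at the plate's underside.
- coin_tube: white coin tube standing upright, 35 mm across, 70 mm high, loose; to be left alone. Origin: centre of its underside.
- loupe: steel eye loupe standing on the table, 40 mm across, 34 mm high, loose; to be left alone. Origin: centre of its underside.
- driver: screwdriver lying on the table, 190 mm long, loose; to be left alone. Origin: middle of its length.
- screw_dish: small white dish, 80 mm across, 30 mm high, loose; to be left alone. Origin: centre of its underside.
- tin: upright tin can with a pale label, 90 mm across, 130 mm high, loose; to be left alone. Origin: centre of its underside.
Mind the look-alikes: they are no part of the job. Leave any pink or red look-alike of the block_small alone. What is shaped like the block_large but red is not meant.

How it is judged (in metres and radians):
On the way, in this order (a step that is already met when the one before it is completed fails the run):
1. both blocks stand, released, in their proper places (centres within 12 mm), the cover still on the table (horizontal distance between block_large_center and place_large below 0.012 m and horizontal distance between block_small_center and place_small below 0.012 m and z of block_large_center in the frame of board between 0.026 and 0.034 m and angle between each of block_large_center, block_small_center's own z axis and vertical below 0.12 rad and contact force between each of block_large, block_small and the fingers below 0.1 N and z of block_small_center in the frame of board between 0.026 and 0.034 m and height (world z) of cover below 0.01 m), for 0.2 s.
2. then the cover is lifted clear of the table (height (world z) of cover above 0.04 m), for 0.1 s.
At the end, for the whole second after the job is handed in: Blocks upright, released, each centre within 12 mm of its proper place; cover held still in the fingers, each screw hole within 5 mm horizontally of its own threaded hole and 8 to 35 mm above the pillar top, touching neither pillars, board nor blocks (horizontal distance between block_large_center and place_large below 0.012 m and horizontal distance between block_small_center and place_small below 0.012 m and z of block_large_center in the frame of board between 0.026 and 0.034 m and angle between each of block_large_center, block_small_center's own z axis and vertical below 0.12 rad and contact force between each of block_large, block_small and the fingers below 0.1 N and z of block_small_center in the frame of board between 0.026 and 0.034 m and horizontal distance between hole0 and thread0 below 0.005 m and z of hole0 in the frame of board between 0.063 and 0.09 m and horizontal distance between hole1 and thread1 below 0.005 m and z of hole1 in the frame of board between 0.063 and 0.09 m and horizontal distance between hole2 and thread2 below 0.005 m and z of hole2 in the frame of board between 0.063 and 0.09 m and angle between cover's own z axis and vertical below 0.1 rad and contact force between cover and the fingers above 0.5 N and contact force between cover and board below 0.05 N and contact force between cover and block_large below 0.05 N and contact force between cover and block_small below 0.05 N and linear speed of each of cover, block_large, block_small below 0.02 m/s); the arm keeps its last pose, push and grip.
It fails at once if a bystander on the table was moved more than 30 mm (distance of any of coin_tube, loupe, driver, screw_dish, tin from where it was at the start of the episode above 0.03 m).
It also fails if it takes over 69 s, if anything falls off the work surface, if the arm or the gripper's body presses on something with over 40 N, if the wrist force passes 120 N, or if a joint passes its speed limit or range.

## Working session

There is one attempt and no reset: what is moved stays moved. The work goes in short steps, each a Python script; the robot and the scene stay as the last script left them, time stands still between calls to the robot, and variables do not carry over. Pictures are saved under pics/ and viewed, at most 10 in all, crops included, and the job is handed in when it is done.

```bash
mkdir -p pics
cat > h.py <<'E'
import numpy as np, cv2
from rig import r
def K(c):
    f=c["img"].shape[0]/2/np.tan(np.radians(c["vfov"])/2); return f
def undist(c,px):
    f=K(c); p=(np.atleast_2d(px).astype(float)-[c["cx"],c["cy"]])/f
    u=p.copy()
    for _ in range(20): u=p/(1+c["k1"]*(u**2).sum(1,keepdims=True))
    return u
def rays(c,px):
    u=undist(c,px); return np.c_[u[:,0],-u[:,1],-np.ones(len(u))]@np.array(c["rotation"]).T
def atz(c,px,z):
    d=rays(c,px); o=np.array(c["xyz"]); return o+d*((z-o[2])/d[:,2])[:,None]
def cloud(c):
    h,w=c["z_map"].shape; v,u=np.mgrid[:h,:w]
    d=rays(c,np.c_[u.ravel(),v.ravel()]); P=np.array(c["xyz"])+d*c["z_map"].ravel()[:,None]
    P[c["z_map"].ravel()==0]=np.nan
    return P.reshape(h,w,3)
def save(c,n,crop=None,s=1):
    i=c["img"][...,::-1]
    if crop: x0,y0,x1,y1=crop; i=i[y0:y1,x0:x1]
    cv2.imwrite("pics/"+n,cv2.resize(i,None,fx=s,fy=s,interpolation=cv2.INTER_CUBIC))
E
python3 - <<'E'
from h import *
import pickle
for n in("scene","top"):
    c=r.capture(n); save(c,n+".png",s=1.5); pickle.dump(c,open(n+".pkl","wb"))
    print(n,c["xyz"],np.round(c["rotation"],3).tolist(),c["vfov"],c["k1"],c["cx"],c["cy"])
print(r.get_state())
E
```

```text
scene [1.4922881  0.15451342 0.78714414] [[-0.142, -0.603, 0.785], [0.99, -0.103, 0.099], [0.021, 0.791, 0.612]] 50.13502810790634 -0.010417773115326661 259.5700246323016 190.18373608118154
top [0.4842418  0.02326188 1.07031259] [[0.005, 0.995, -0.098], [-1.0, 0.007, 0.016], [0.016, 0.098, 0.995]] 51.3528921806406 -0.047753294510642745 258.1656881898864 192.24885239144643
{'clock': 0.1, 'joint_positions': array([ 6.34939045e+01,  1.48552978e+01,  8.80042621e+01, -2.90412627e-03,
        7.72348915e+01, -1.16199558e+01]), 'qd': array([-0.05177176, -0.0642097 , -0.08849605, -0.00973951,  0.11191725,
       -0.08877959]), 'joint_torque': array([ 2.77299441e-03, -4.46978331e+01, -2.91247290e+01,  1.83564924e-05,
        6.25528643e-03, -2.13001297e-07]), 'tool_pos': array([0.14107695, 0.53110937, 0.23055963]), 'tcp_rot': array([[-9.66441043e-01,  2.56887587e-01, -6.91470670e-04],
       [ 2.56888361e-01,  9.66439925e-01, -1.49727154e-03],
       [ 2.83634391e-04, -1.62465543e-03, -9.99998640e-01]]), 'ft_force': array([ 0.8649236 ,  0.35327884, -0.05130973]), 'moment': array([ 0.03049824, -0.01001255,  0.01998885]), 'grip_force': 0.0, 'finger_gap': 1.001395942460205}
```

View pics/top.png

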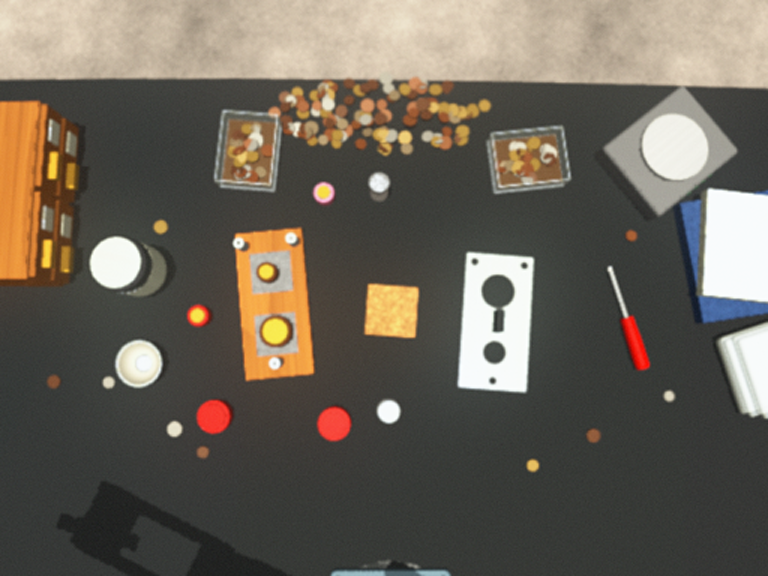

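View pics/scene.png

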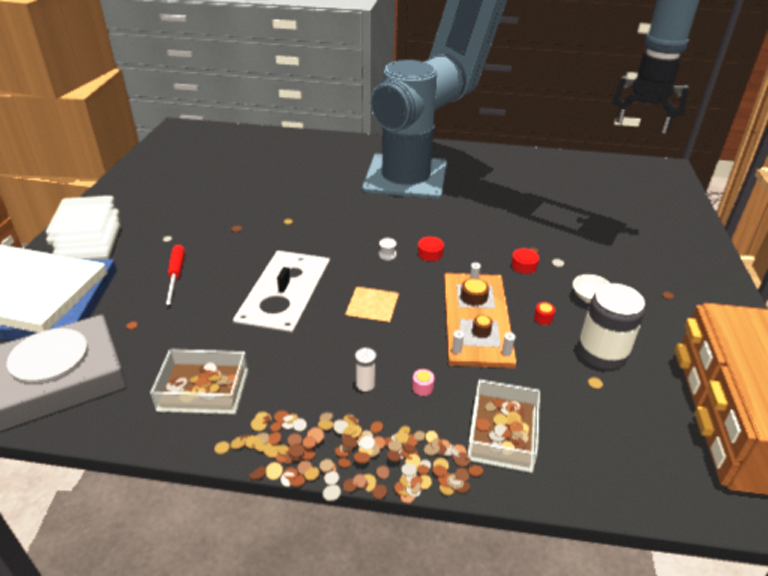

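Top view (768x576 scale). Candidates for the large block are the dark/gold one on the board at (275,331) and the plain reds at (214,417) and (334,424). For the small block they are the dark/gold one on the board at (267,272), pink at (324,192) and red at (198,315). I choose the two on the board. Pillars are at (239,243), (291,239) and (275,363), so both board +x and cover +x point up the picture. The cover bar is at (498,320) and the pad at (391,311).

Run:
```python
from h import *
import pickle
c=pickle.load(open("top.pkl","rb")); save(c,"crop.png",(140,110,380,290),3)
P=cloud(c)
def blob(cen,rad,z0,z1):
    cen=np.array(cen)/1.5; h,w=P.shape[:2]; v,u=np.mgrid[:h,:w]
    m=(np.hypot(u-cen[0],v-cen[1])<rad)&(P[...,2]>z0)&(P[...,2]<z1)
    q=P[m]; print(cen.round(),m.sum(),q.mean(0).round(4),np.median(q[:,2]).round(4),np.ptp(q[:,:2],axis=0).round(3)); return q.mean(0)
L=blob((275,331),14,.037,.052);S=blob((267,272),12,.037,.052)
p=[blob(x,7,.048,.065) for x in((239,243),(291,239),(275,363))]
bar=blob((498,320),14,.035,.055)
pad=blob((391,311),14,.0,.02)
# cover
hsv=cv2.cvtColor(c["img"],cv2.COLOR_RGB2HSV)
m=((hsv[...,2]>150)&(hsv[...,1]<60)).astype(np.uint8); n,l,st,ce=cv2.connectedComponentsWithStats(m)
i=l[int(320/1.5),int(475/1.5)]; pts=np.argwhere(l==i)[:,::-1]
q=atz(c,pts,.005); rc=cv2.minAreaRect((q[:,:2]*1000).astype(np.float32)); print("cover",rc)
a=np.array(p); mid=(a[0]+a[1])/2; d=mid-a[2]; print("board yaw",np.degrees(np.arctan2(d[1],d[0])),np.hypot(*d[:2]),np.linalg.norm(a[0]-a[1]),"cen",(mid+a[2])/2)
# same by pixel
px=np.array([(239,243),(291,239),(275,363)])/1.5; print(atz(c,px,.055).round(4))
```

```text
[183. 221.] 374 [0.5111 0.1981 0.0439] 0.044 [0.054 0.054]
[178. 181.] 154 [0.6131 0.2158 0.0436] 0.0438 [0.034 0.034]
[159. 162.] 41 [0.6613 0.2626 0.0547] 0.055 [0.016 0.016]
[194. 159.] 40 [0.6705 0.173  0.0547] 0.055 [0.018 0.016]
[183. 242.] 45 [0.4572 0.1961 0.0544] 0.0546 [0.015 0.016]
[332. 213.] 93 [ 0.5318 -0.1879  0.0447] 0.0449 [0.039 0.014]
[261. 207.] 606 [ 5.49e-01 -4.00e-04  4.10e-03] 0.0041 [0.073 0.072]
cover ((532.6397094726562, -187.61436462402344), (123.57199096679688, 243.30654907226562), 85.8642578125)
board yaw 5.934659571435976 0.20980988107521498 0.09012036343980827 cen [0.56156306 0.20696206 0.05453316]
[[0.6611 0.2617 0.055 ]
 [0.6686 0.1726 0.055 ]
 [0.4572 0.1952 0.055 ]]
```

View pics/crop.png

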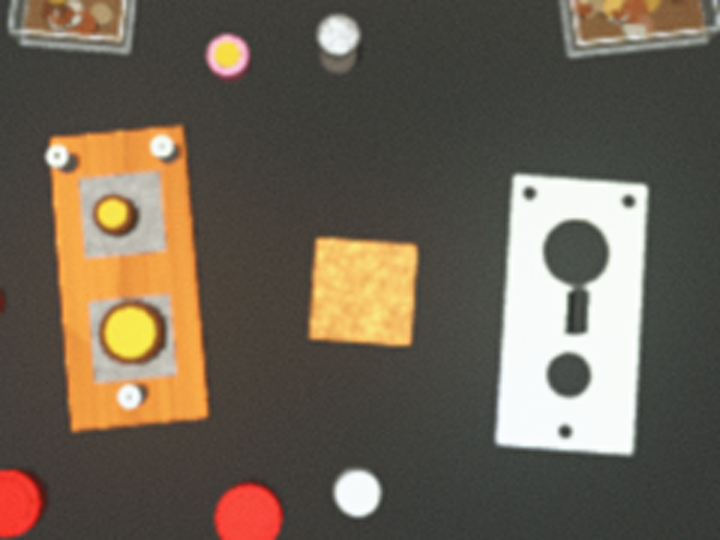

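Crop: dark-sided blocks with gold coins stand on the grey felts, and the reds are elsewhere. The measured heights are 44 mm for the blocks, 55 mm for the pillars and 45 mm for the bar. The pillar spacings come out at 90 and 210 mm. All agree with the description. Board centre is (0.5616, 0.2070) with yaw 5.9°; the cover is at (0.532, -0.188) with yaw -4.1°.

```bash
cat >> h.py <<'E'
B=np.array([.5616,.2070]); YB=np.radians(5.93); YC=np.radians(-4.1); CV=np.array([.532,-.188]); PAD=np.array([.549,0.])
ex=np.array([np.cos(YB),np.sin(YB)])
PL=B+.055*ex; PS=B-.055*ex
def R(yaw): # tool down, y along frame +y
    c,s=np.cos(yaw),np.sin(yaw); return np.array([[-c,-s,0],[-s,c,0],[0,0,-1.]])
def go(xy,z,yaw): r.move_to([*xy,z],R(yaw))
def line(xy,z,yaw,v=.15,**k): return r.servo_line([*xy,z],R(yaw),max_speed=v,**k)
def st(t=""):
    s=r.get_state(); print(t,round(s["clock"],2),s["tool_pos"].round(4),s["ft_force"].round(1),round(s["finger_gap"],3),round(s["grip_force"],1))
E
python3 - <<'E'
from h import *
L=(.511,.198)
go(L,.13,YB); st("above")
c=r.capture("wrist"); save(c,"w1.png"); 
line(L,.014,YB,.12,contact_N=8); st("down")
r.command_gripper(0.0); st("grip")
line(L,.10,YB); st("up")
c=r.capture("scene"); save(c,"s1.png",(200,120,480,300),2)
E
```

```text
above 1.94 [0.5107 0.1988 0.1302] [-0.2  1.1  0.2] 0.997 0.0
down 3.11 [0.5116 0.1982 0.0147] [-0.1 -0.2  0.2] 1.0 0.0
grip 3.5 [0.5117 0.1982 0.0151] [-1.4 -0.2  5.7] 0.637 63.1
up 4.22 [0.5103 0.1978 0.0993] [-0.   0.7 -1.8] 0.637 63.2
```

View pics/s1.png

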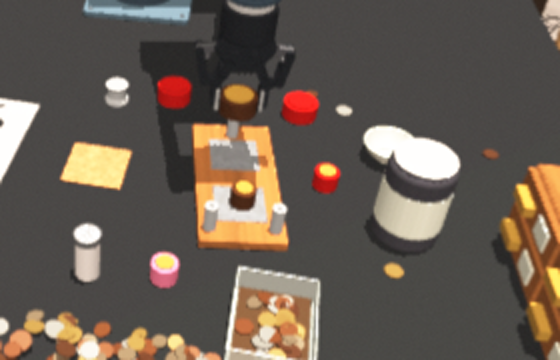

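The large block is held upright above the small-place felt. Next I park it on the pad and move the small block.

Run:
```python
from h import *
go(PAD,.08,YB); line(PAD,.005,YB,.1,contact_N=4); st("pad"); r.command_gripper(1.0); st("rel")
line(PAD,.11,YB,.2)
S=(.6131,.2158)
go(S,.11,YB); line(S,.016,YB,.12,contact_N=8); st("S down"); r.command_gripper(0.0); st("grip")
line(S,.10,YB); st("up")
line(PS,.10,YB); line(PS,.0175,YB,.1,contact_N=4); st("PS"); r.command_gripper(1.0); st("rel")
line(PS,.11,YB,.2)
go(PAD,.11,YB)
c=r.capture("top"); P=cloud(c)
for n,ce in(("pad",PAD),("PS",PS)):
    m=(np.hypot(P[...,0]-ce[0],P[...,1]-ce[1])<.04)&(P[...,2]>.028)&(P[...,2]<.05)
    print(n,ce,m.sum(),P[m].mean(0).round(4) if m.any() else "")
c=r.capture("wrist"); P=cloud(c); save(c,"w2.png",s=1.5)
m=(np.hypot(P[...,0]-PAD[0],P[...,1]-PAD[1])<.045)&(P[...,2]>.028)&(P[...,2]<.045)
print("wrist",m.sum(),P[m].mean(0).round(4),np.ptp(P[m],axis=0).round(3)); st()
```

```text
pad 5.85 [0.5476 0.0012 0.0042] [0.1 0.3 5.1] 0.637 63.4
rel 6.27 [0.5464 0.001  0.0031] [-0.3 -0.6 -0. ] 1.004 0.0
S down 8.78 [0.6138 0.2157 0.0168] [0.3 0.5 0.1] 0.999 0.0
grip 9.31 [0.6137 0.216  0.0168] [-0.8 -0.4  4.1] 0.404 59.8
up 10.02 [0.6123 0.2156 0.099 ] [-0.7  0.3 -0.6] 0.407 59.7
PS 11.7 [0.5058 0.201  0.0168] [-1.  -0.1  4.2] 0.4 60.3
rel 12.25 [0.5046 0.2008 0.0158] [0.2 1.4 0. ] 1.0 0.0
pad [0.549 0.   ] 0 
PS [0.50689431 0.20131777] 162 [0.5061 0.1989 0.0433]
wrist 3534 [0.5472 0.002  0.0336] [0.055 0.055 0.008]
 13.8 [0.5484 0.0017 0.1095] [0.1 0.2 0.7] 0.996 0.0
```

View pics/w2.png

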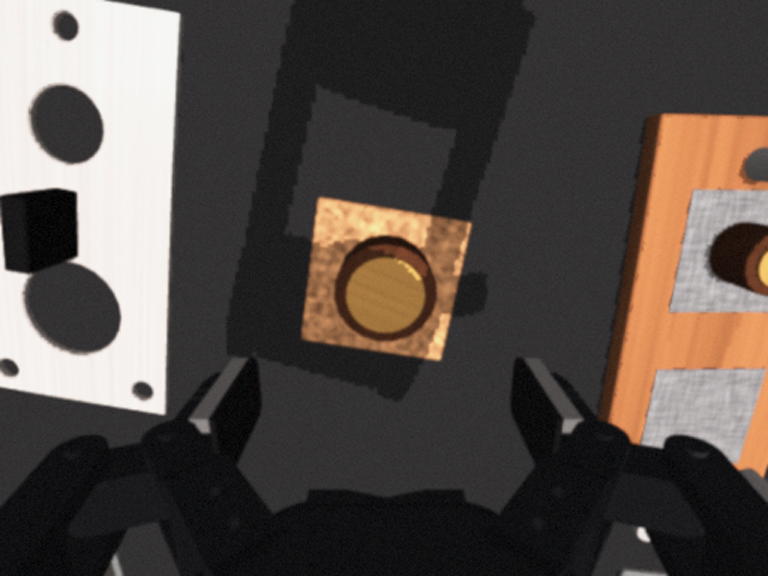

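The wrist view shows the large block upright on the pad at (386,288), and the small block on its felt at right. Next I place the large block.

Run:
```python
from h import *
Q=np.array([.5472,.0015])
line(Q,.005,YB,.12,contact_N=8); r.command_gripper(0.0); st("grip")
line(Q,.10,YB); go(PL,.10,YB); line(PL,.0155,YB,.1,contact_N=4); st("PL"); r.command_gripper(1.0); st("rel")
line(PL,.12,YB,.2)
go(CV,.16,YC); r.hold(.3); st("cover")
c=r.capture("top"); P=cloud(c)
for n,ce in(("PL",PL),("PS",PS)):
    m=(np.hypot(P[...,0]-ce[0],P[...,1]-ce[1])<.035)&(P[...,2]>.036)&(P[...,2]<.05)
    e=P[m].mean(0)[:2]-ce
    print(n,m.sum(),np.median(P[m][:,2]).round(4),"err mm",(e*1000).round(1))
c=r.capture("wrist"); P=cloud(c); save(c,"w3.png",s=1.5)
m=(np.hypot(P[...,0]-CV[0],P[...,1]-CV[1])<.04)&(P[...,2]>.040)&(P[...,2]<.05)
q=P[m]; print("bar",m.sum(),q.mean(0).round(4),cv2.minAreaRect((q[:,:2]*1000).astype(np.float32)))
```

```text
grip 15.22 [0.5479 0.0013 0.0062] [-0.5 -0.1  5.7] 0.639 62.8
PL 17.68 [0.6149 0.2117 0.0172] [-1.1 -0.8  6.6] 0.638 63.5
rel 18.09 [0.6138 0.2118 0.0158] [ 1.2 -0.4 -0.3] 1.001 0.0
cover 20.58 [ 0.5323 -0.1873  0.1599] [-0.3  0.2 -0.3] 1.0 0.0
PL 366 0.044 err mm [-2.4 -2.9]
PS 155 0.0437 err mm [-0.7 -1.7]
bar 621 [ 0.5319 -0.1859  0.0451] ((532.7340087890625, -185.84510803222656), (13.329648971557617, 39.738983154296875), 85.73887634277344)
```

View pics/w3.png

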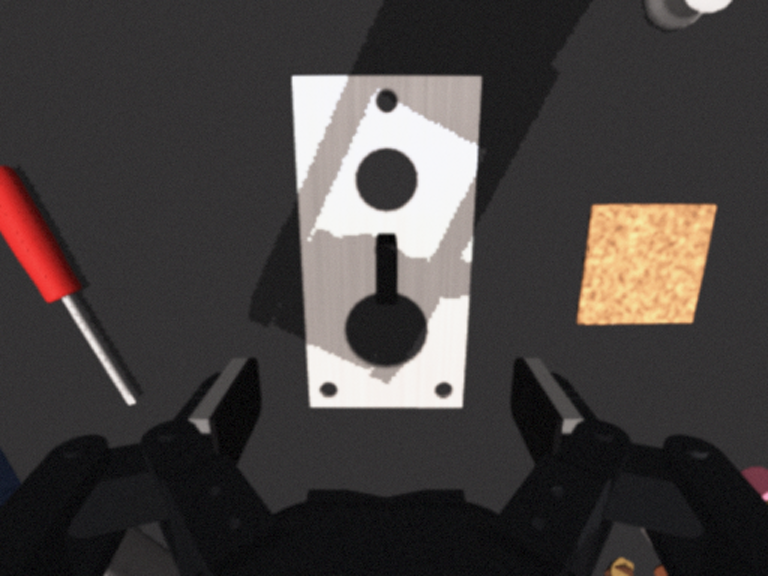

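The wrist view shows the bar at (387,268) and the cover square to the tool, two-hole end nearest the gripper (world +x). Both blocks are within 4 mm of their places. Next I grip the cover and carry it.

Run:
```python
from h import *
C=np.array([.532,-.187])
line(C,.0115,YC,.12,contact_N=8); st("down"); r.command_gripper(0.0); st("grip")
line(C,.15,YC,.1); st("lift")
M=(C+B)/2
line(M,.16,(YC+YB)/2,.12); line(B,.16,YB,.12); line(B,.11,YB,.06); r.hold(.3); st("over")
for n in("top","scene","wrist"):
    c=r.capture(n); import pickle; pickle.dump(c,open(n+"2.pkl","wb")); save(c,n+"2.png",s=1.5)
c=pickle.load(open("top2.pkl","rb")); save(c,"top2c.png",(120,90,260,300),2.8)
```

```text
down 22.07 [ 0.5326 -0.1873  0.0122] [ 0.8 -0.1 -0. ] 0.993 0.0
grip 22.73 [ 0.5322 -0.1871  0.0117] [0.1 0.9 2. ] 0.157 59.4
lift 24.26 [ 0.5316 -0.1868  0.1492] [-1.2 -0.1 -2.3] 0.155 58.8
over 29.14 [0.5617 0.207  0.1103] [ 0.3  0.2 -2.4] 0.155 58.7
```

View pics/top2c.png

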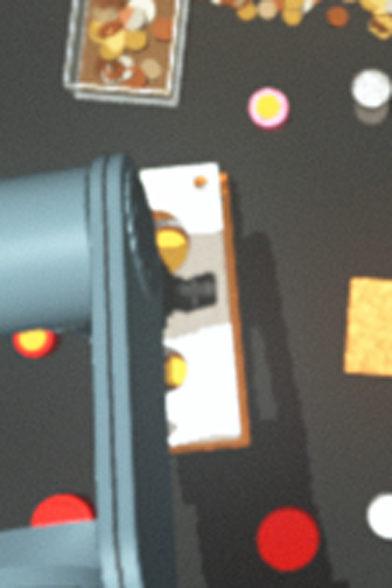

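View pics/wrist2.png

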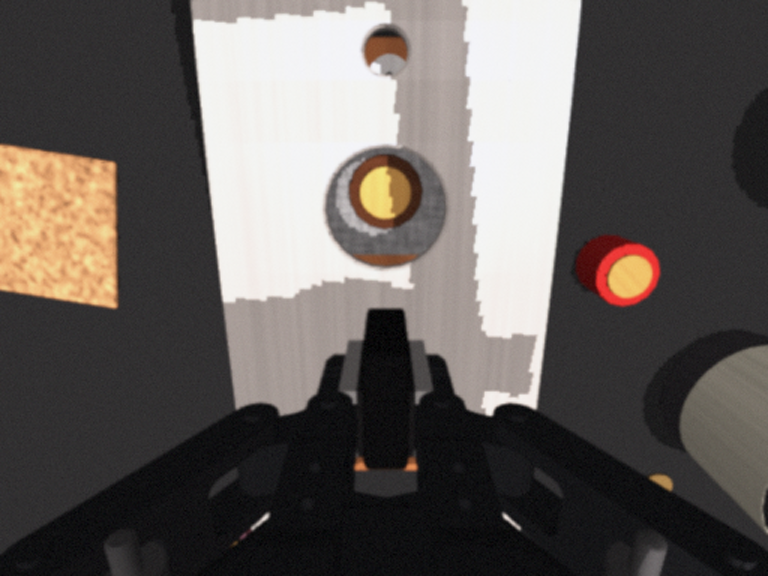

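Both views show the cover centred over the board. In the wrist picture hole 2 is at (386,50) with the pillar beneath it, and the small block shows in its window at (386,190). In the top crop hole 1 is at (200,182). Next I measure the tilt and the offsets numerically.

```bash
cat > meas.py <<'E'
from h import *
def meas(cw,ct,zu):
    zt=zu+.005
    # wrist: hole2 contour on plate top, pillar top by depth
    P=cloud(cw); near=(abs(P[...,0]-B[0])<.14)&(abs(P[...,1]-B[1])<.08)
    pl=near&(abs(P[...,2]-zt)<.008)&(P[...,0]<.54); q=P[pl]
    A=np.c_[q[:,:2],np.ones(len(q))]; co=np.linalg.lstsq(A,q[:,2],rcond=None)[0]
    h2=B-.105*ex
    print("slopes",co[:2].round(4),"z at centre",(co@[*B,1]).round(4),"z at hole2",(co@[*h2,1]).round(4))
    for n,c in(("wrist",cw),("top",ct)):
        P=cloud(c)
        for k,(x,y) in enumerate(((105,45),(105,-45),(-105,0))):
            T=B+ex*x/1e3+np.array([-ex[1],ex[0]])*y/1e3
            up=np.float32((abs(P[...,2]-zt)<.008))
            # hole: pixels whose ray crosses plate top near T but whose depth lies well below
            h,w=up.shape; v,u=np.mgrid[:h,:w]; X=atz(c,np.c_[u.ravel(),v.ravel()],zt).reshape(h,w,3)
            nearT=np.hypot(X[...,0]-T[0],X[...,1]-T[1])<.013
            low=nearT&(P[...,2]<zt-.009)
            pil=(abs(P[...,2]-.055)<.004)&(np.hypot(P[...,0]-T[0],P[...,1]-T[1])<.015)
            if low.sum()>4: 
                hc=X[low]; print(n,k,"hole n",low.sum(),"of",nearT.sum(),"ext",np.ptp(hc[:,:2],axis=0).round(4),"err mm",((hc.mean(0)[:2]-T)*1e3).round(1),"mid",(((hc.min(0)+hc.max(0))[:2]/2-T)*1e3).round(1),"pillar px",pil.sum())
E
python3 - <<'E'
from meas import *
import pickle
meas(pickle.load(open("wrist2.pkl","rb")),pickle.load(open("top2.pkl","rb")),.0986)
E
```

```text
slopes [-0.0007  0.0005] z at centre 0.1039 z at hole2 0.104
wrist 2 hole n 665 of 2622 ext [0.0125 0.0134] err mm [2.2 0.9] mid [2.3 0.9] pillar px 236
top 1 hole n 24 of 89 ext [0.01   0.0123] err mm [-0.5 -1.6] mid [-0.2 -1.3] pillar px 7
top 2 hole n 15 of 88 ext [0.0119 0.005 ] err mm [ 0.5 -3.5] mid [ 0.1 -3.6] pillar px 14
```

Run:
```python
from meas import *
import pickle
T=B+np.array([-.0005,.0008])
line(T,.0867,YB,.04); r.hold(.4); st("low")
cw,ct=r.capture("wrist"),r.capture("top")
pickle.dump((cw,ct),open("fin.pkl","wb"))
meas(cw,ct,.075)
a=cv2.resize(cw["img"][0:100,200:320,::-1],None,fx=5,fy=5,interpolation=cv2.INTER_CUBIC)
cv2.imwrite("pics/w4.png",a)
```

```text
low 30.43 [0.5612 0.2078 0.0869] [-0.   0.5 -2.2] 0.155 58.7
slopes [-0.0008  0.0007] z at centre 0.0806 z at hole2 0.0807
wrist 2 hole n 666 of 2616 ext [0.0125 0.0134] err mm [1.7 1.7] mid [1.7 1.7] pillar px 478
top 1 hole n 22 of 84 ext [0.0102 0.0102] err mm [-0.9 -1.3] mid [-0.7 -1.5] pillar px 19
top 2 hole n 12 of 88 ext [0.0122 0.0051] err mm [-0.5 -3.6] mid [-0.5 -4.4] pillar px 12
```

View pics/w4.png

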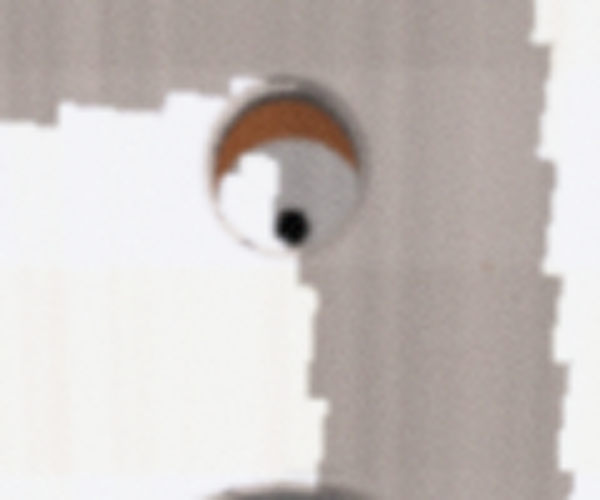

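The crop shows the plate hole centred at about (289,165), with thread 2's dark hole fully visible at (291,228). I'll convert both to world positions.

Run:
```python
from h import *
import pickle
c,ct=pickle.load(open("fin.pkl","rb"))
p=lambda x,y:[[x/5+200-.4,y/5-.4]]
t=atz(c,p(291,228),.055)[0]
for n,(x,y) in dict(centre=(289,165),left=(210,165),right=(370,165),top=(289,75),bot=(289,254)).items():
    print(n,((atz(c,p(x,y),.0802)[0]-t)[:2]*1e3).round(1))
print(t,B-.105*ex)
```

```text
centre [-1.2 -0.4]
left [-0.5 -7.8]
right [-2.1  7.2]
top [-8.9 -1.2]
bot [6.5 0.4]
[0.45903864 0.19865797 0.055     ] [0.45716187 0.1961521 ]
```

Hole 2 is 1.3 mm off its thread and hole 1 about 1.6 mm off, both in the same direction. I'll nudge by that amount and hand in.

Run:
```python
from h import *
line(B+np.array([.0005,.0016]),.0867,YB,.02); r.hold(.8); st("final")
print(r.sign_off())
```

```text
final 31.57 [0.5621 0.2086 0.0867] [ 0.  -0.9 -2.9] 0.156 58.7
the job is handed in; nothing more can be done
None
```

The blocks are swapped, each within about 4 mm of its place, and the job was handed in at about 31.6 s with the cover held level about 2 cm above the pillars. Before a final nudge of about 1.3 mm to reduce the offsets, holes 1 and 2 measured within 2 mm of their threads; I did not re-measure after it, and hole 0 was hidden from the cameras. I don't have the verdict.

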